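Check the meeting-room kit back into its drawer

TASK

Put the meeting-room kit away: pull the drawer fully open, lay the remote control, the stapler and the torch each flat inside its own drawn outline on the cards in the tray, the same way round as it is drawn, then push the drawer fully shut. Leave the water bottle, the note cube, the glue stick and the little box on the desk standing where they are.

Things in the scene. Friction and masses are not known exactly. Their poses are not given: they have to be found in the camera images.
- remote: black remote control lying keys up, 193 x 46 x 19 mm, about 0.11 kg, flat with rounded edges. Origin: middle of its underside; x along its length towards its front end (the end with the number keys and the power key), y across, z up.
- remote_front (a point): front end of the remote at its underside, 96.5 mm from its origin along its +x.
- remote_card: white board 213x95x3 mm, one of three side by side in the tray (order changes), 1-3 mm play. The remote is drawn on it life size: number keys at the front. Outline 203x56 mm, 5 mm outside it, centred. Origin: middle of its underside; x along the slide, into the unit; z up. The drawn front end points to +x: lay the remote's middle on the card's middle, its front towards +x.
- stapler: black desk stapler standing on its base, closed, rigid, 165 mm long, 38 wide, 58 high, 0.28 kg. Base 10 mm high; upper arm 26 mm wide from 30 to 58 mm above the underside (grip there, TCP about 42 mm above the underside). Origin: middle of its underside; length along y, front end (mouth) at -y, hinge end with the bright pin at +y; z up.
- stapler_front (a point): front end of the stapler at its underside, 82 mm from its origin along its -y.
- stapler_card: white board 213x95x3 mm, one of three side by side in the tray (order changes), 1-3 mm play. The stapler is drawn on it life size: hinge pin a heavy cross line at the rear. Outline 174x48 mm, 5 mm outside it, centred. Origin: middle of its underside; x along the slide, into the unit; z up. The drawn front end points to +x: lay the stapler's middle on the card's middle, its front towards +x.
- torch: black pocket torch lying on its side, 115 mm long, 0.14 kg; barrel 22 mm thick, its axis 14 mm above the underside; head 29 mm thick, 30 mm long at the front; collar 29 mm thick, only 8 mm long at the rear; does not roll. Origin: at its middle, level with its underside; length along y, head (front end) at -y; z up.
- torch_front (a point): front end (lens) of the torch on the level of its underside, 57 mm from its origin along its -y.
- torch_card: white board 213x95x3 mm, one of three side by side in the tray (order changes), 1-3 mm play. The torch is drawn on it life size: long wide head at the front. Outline 125x39 mm, 5 mm outside it, centred. Origin: middle of its underside; x along the slide, into the unit; z up. The drawn front end points to +x: lay the torch's middle on the card's middle, its front towards +x.
- drawer (a joint): drawer of a grey steel unit (245 mm deep, 326 wide, 100 high, fixed): m pulled out, 0 = shut, 0.230 = fully open (stop); starts 0.08 out. Slides along the cards' x (out = -x) at about 2 N, stays where left. Tray 216x290 mm inside, walls 26 mm high, floor 16 mm above the desk; front panel 15 mm thick, 87 mm high. Only fully open are the outlines clear of the unit's roof.
- drawer_handle (a point): middle of the drawer's steel bar handle: bar 11 mm thick and 130 mm long, level, across the slide, 67 mm above the desk, its axis 35 mm in front of the front panel (29 mm free behind the bar). It moves with the drawer.
- water_bottle: bystander: clear water bottle with blue cap, 58 mm thick, 176 mm high, standing. Origin: middle of its underside.
- note_cube: bystander: cube of coloured note sheets, 76 x 77 x 46 mm. Origin: middle of its underside.
- glue_stick: bystander: glue stick with red cap, 25 mm thick, 92 mm high, standing. Origin: middle of its underside.
- staple_box: bystander: little blue box, 38 x 55 x 30 mm. Origin: middle of its underside.

How it is judged:
By the outcome, as a careful person would: the job done as asked, in the order asked, and still so for the second after the job is handed in, with the robot touching nothing.
It also fails if it takes over 72 s, if anything falls off the work surface, if the arm or the gripper's body presses on something with over 40 N, if the wrist force passes 120 N, or if a joint passes its speed limit or range.

ROBOT

A 6-joint arm with a two-finger parallel gripper is mounted at the origin on a cart in front of the work surface, level with it; the furniture and walls round the work are solid. World frame = base frame: x ahead of the robot, y to its left, z up, the work surface at z = 0. Lengths are in m, angles in rad, forces in N, time in s.
With the tool pointing down it reaches from about 0.275 to 0.875 m from the base axis. Payload 12.5 kg.
Tool frame: the origin (TCP) lies between the finger pads, 19 mm behind the fingertips; this is the grasp point; z points along the fingers, y is the line along which they close (so a half turn about z gives the same grasp; the last joint's range is limited). The gripper opens to 85 mm and grips with 20 to 120 N. Pads are 22 mm wide; open, the fingers measure 114 mm over their backs; the gripper's body (76 mm by 85 mm) begins 54 mm behind the grasp point. The pads swing forward as they close: fully open they stand 13 mm farther back than shut.
Start: joints at [1.148, 0.351, 1.652, -0, 1.139, -0.085], TCP at [0.182, 0.519, 0.25] pointing down, gripper open.
Joint ranges: [-2.75, 2.75], [-0.79, 2.1], [0.01, 2.65], [-1.57, 4.71], [0.07, 3.14], [-2.87, 2.87]. Speed limits (rad/s): [2.22, 2.22, 2.79, 3.14, 3.14, 3.14].

INTERFACE

Orientations are given as a unit quaternion [w, x, y, z].
In Python, from workcell import * gives the robot as it stands.
- The arm moves only by the tool play_rows, never from a script. Its argument "rows" is text: rows parted by semicolons, each of 7 numbers parted by spaces: the shift along the tool's x, y, z in cm, then the turn, a rotation vector about the tool's x, y, z in degrees, then the closure, from -1 (fully open) to 1 (shut). A call has 1 to 20 rows; each row shifts and turns the commanded pose from where the row before left it, along the tool's axes as they then stand; what a row does not reach is not made up. A row lasts 1/10 s, in which the tool goes at most 50 mm and 8.59 degrees, less where a joint would pass 70% of its speed; a pose out of reach is approached as far as the arm can. A call with a gripper value outside its range is refused whole. The fingers move at their own pace and stop on an object; "newtons" is the grip in N (left out, the last holds). Time passes only in rows, so rows that do not move let the fingers close. It gives the time, the measured TCP pose, the force, the opening and the grip force at its end, in the units of the state.
- sense(): the state, without advancing time (a new reading comes with each control period).
- get_image(name): name is "scene" or "side" or "wrist"; returns a dict with "frame" (400x640x3 uint8, blue, green, red), "K" (3x3 intrinsics, pixels), "xyz" and "rotation" of the camera in the world. Camera axes: x right, y down, z forward; pixel columns grow to the right and rows downward; lengths in m; the calibration is good to about 2 mm. A picture is of the moment at which its call begins. There is no depth.
- finish_job(): hands the job in; it is judged then, once.
The state is a dict: "time": time; "joint_pos": joint angles; "qvel": joint speeds; "joint_efforts": joint torques, N m; "position": TCP position; "orientation": TCP orientation; "contact_force": force on the tool from outside, world axes, zero at the start; "torque": the same for the moment, N m; "opening": finger opening in m; "grip_force": force on a finger pad.
Only numpy, scipy, OpenCV 4.12 (cv2) and the standard library are available. Lean on these libraries where they do the work, as an engineer would, in place of code of your own. Each camera call takes 0.05 s, during which the arm holds its last target. There are 200 camera calls.

## Working session

There is one attempt and no reset: what is moved stays moved. The work goes in short steps, Python scripts to look and compute and a tool call to move; the robot and the scene stay as the last step left them, time stands still between calls to the robot, and variables do not carry over. Pictures are saved under pics/ and viewed, at most 14 in all, crops included, and the job is handed in when it is done.

Besides the shell and the picture viewer there is one more tool, called after ">>>" in YAML: its name, and indented under it one key for each argument. play_rows: Moves the arm, as the interface text tells. Its arguments: {"type":"object","properties":{"rows":{"type":"string"},"newtons":{"type":"number"}},"required":["rows"]}

```bash
ls; mkdir -p pics; python3 - <<'E'
from workcell import *
import cv2
s=sense();print({k:s[k] for k in('time','position','orientation','opening','contact_force')})
for n in('scene','side','wrist'):
    d=get_image(n);cv2.imwrite(f'pics/{n}0.png',d['frame']);print(n,d['K'],d['xyz'],d['rotation'])
E
```

```text
pics
{'time': 0.0, 'position': array([0.18211244, 0.51865049, 0.24945342]), 'orientation': array([-1.44338450e-04,  1.68080207e-01,  9.85773142e-01, -5.80141448e-04]), 'opening': 0.08531623534106147, 'contact_force': array([ 0.12452737, -0.0235671 , -0.27381885])}
scene [[426.4932994    0.         321.49278542]
 [  0.         426.4932994  196.16390737]
 [  0.           0.           1.        ]] [-0.00772535 -0.79827501  0.58943634] [-0.49993497  0.81586621 -0.2439906   0.15778445]
side [[374.48299301   0.         318.59917275]
 [  0.         374.48299301 193.63203796]
 [  0.           0.           1.        ]] [ 0.47552223 -0.93549853  0.70448295] [-0.47994205  0.8760314  -0.04559597  0.01206746]
wrist [[283.84661771   0.         321.65400762]
 [  0.         283.84661771 202.65723803]
 [  0.           0.           1.        ]] [0.11666386 0.54266012 0.37370075] [0.11301335 0.80812714 0.57260147 0.07928473]
```

View pics/scene0.png

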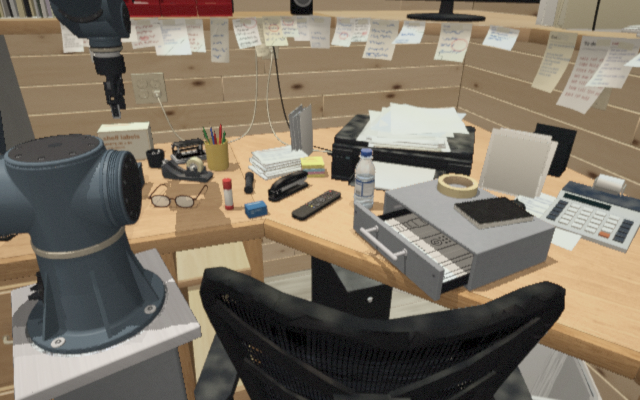

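View pics/side0.png

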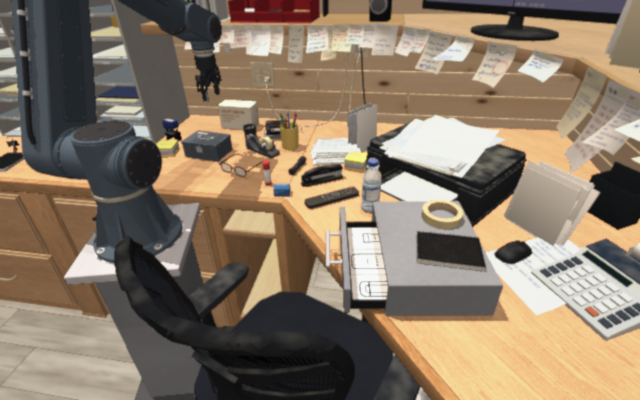

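The scene and side views show the remote (scene ~318,204), stapler (~289,185), torch (~249,182) and the drawer, partly open, with its handle at ~(383,243). Next I'll enlarge these.

```bash
cat > h.py <<'E'
import numpy as np,cv2
from scipy.spatial.transform import Rotation as R
from workcell import *
def q2R(q): return R.from_quat([q[1],q[2],q[3],q[0]])
CAL={'scene':(np.array([[426.4932994,0,321.49278542],[0,426.4932994,196.16390737],[0,0,1]]),np.array([-0.00772535,-0.79827501,0.58943634]),q2R([-0.49993497,0.81586621,-0.2439906,0.15778445])),
'side':(np.array([[374.48299301,0,318.59917275],[0,374.48299301,193.63203796],[0,0,1]]),np.array([0.47552223,-0.93549853,0.70448295]),q2R([-0.47994205,0.8760314,-0.04559597,0.01206746]))}
def cal(n,d=None): return CAL[n] if d is None else (d['K'],np.array(d['xyz']),q2R(d['rotation']))
def ray(c,uv):
    K,t,r=c; return t,r.apply(np.linalg.inv(K)@[uv[0],uv[1],1.])
def at_z(c,uv,z):
    t,d=ray(c,uv); return t+d*(z-t[2])/d[2]
def proj(c,P):
    K,t,r=c; p=K@r.inv().apply(np.array(P)-t); return p[:2]/p[2]
def crop(img,x0,y0,x1,y1,s,f,step=20):
    o=cv2.resize(img[y0:y1,x0:x1],None,fx=s,fy=s,interpolation=cv2.INTER_CUBIC)
    for x in range((x0//step+1)*step,x1,step): cv2.putText(o,str(x),(int((x+.5-x0)*s)-9,8),0,.3,(0,0,255));cv2.line(o,(int((x+.5-x0)*s),10),(int((x+.5-x0)*s),15),(0,0,255))
    for y in range((y0//step+1)*step,y1,step): cv2.putText(o,str(y),(0,int((y+.5-y0)*s)+3),0,.3,(0,0,255));cv2.line(o,(20,int((y+.5-y0)*s)),(25,int((y+.5-y0)*s)),(0,0,255))
    cv2.imwrite(f,o)
E
python3 - <<'E'
from h import *
crop(cv2.imread('pics/scene0.png'),225,145,485,300,3.05,'pics/c1.png')
c=cal('scene')
for n,uv,z in [('remote',(318,204),.019),('stapler',(289,186),.03),('torch',(249,182),.014),('bottle',(364,205),0),('handleL',(363,229),.067),('handleR',(404,256),.067),('glue',(228,208),0),('box',(256,213),0)]: print(n,at_z(c,uv,z).round(3))
E
```

```text
remote [0.591 0.101 0.019]
stapler [0.57 0.23 0.03]
torch [0.493 0.353 0.014]
bottle [0.723 0.053 0.   ]
handleL [ 0.561 -0.137  0.067]
handleR [ 0.565 -0.271  0.067]
glue [0.378 0.25  0.   ]
box [0.433 0.18  0.   ]
```

View pics/c1.png

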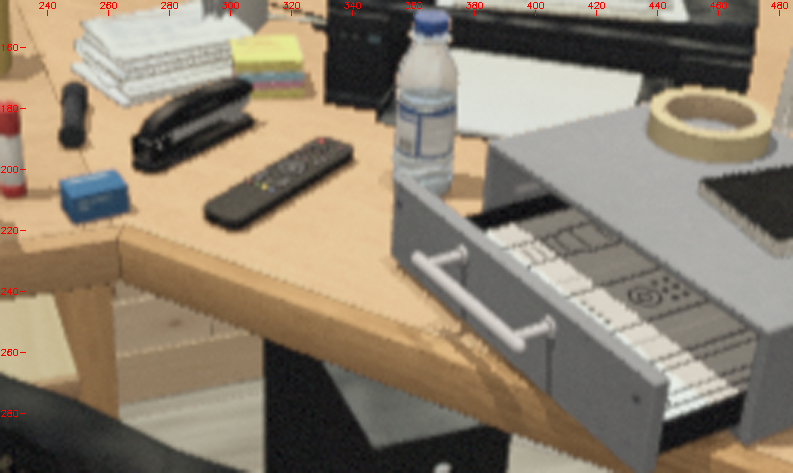

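```bash
python3 - <<'E'
from h import *
s=sense();T=q2R(s['orientation']);p=s['position'];print('tool\n',T.as_matrix().round(3))
w=(np.array([0.11666386,0.54266012,0.37370075]),q2R([0.11301335,0.80812714,0.57260147,0.07928473]))
print('cam in tool',T.inv().apply(w[0]-p).round(4),'\n',(T.inv()*w[1]).as_matrix().round(3))
c=cal('scene')
for n,uv,z in [('hL',(360.4,229.3),.067),('hR',(396.1,258.1),.067),('panelTopL',(354.5,203),.087),('panelTopR',(443,270),.087),('remB',(294,216),.01),('remF',(339,194),.01),('stM',(270,199),0),('stH',(308,184),.0),('stTopHinge',(306,172),.058),('stTopMouth',(271,190),.05),('to1',(249,173),.014),('to2',(249,193),.014),('unitR',(485,255),.1)]: print(n,at_z(c,uv,z).round(3))
E
```

```text
tool
 [[-0.943  0.331 -0.   ]
 [ 0.331  0.943 -0.001]
 [ 0.    -0.001 -1.   ]]
cam in tool [ 0.0697  0.0008 -0.1241] 
 [[-0.    -0.962 -0.274]
 [ 1.    -0.    -0.001]
 [ 0.    -0.274  0.962]]
hL [ 0.555 -0.135  0.067]
hR [ 0.546 -0.268  0.067]
panelTopL [ 0.601 -0.051  0.087]
panelTopR [ 0.575 -0.368  0.087]
remB [0.506 0.092 0.01 ]
remF [0.691 0.136 0.01 ]
stM [0.506 0.236 0.   ]
stH [0.66  0.265 0.   ]
stTopHinge [0.636 0.238 0.058]
stTopMouth [0.492 0.197 0.05 ]
to1 [0.524 0.418 0.014]
to2 [0.459 0.28  0.014]
unitR [ 0.67  -0.391  0.1  ]
```

>>> play_rows:
  rows: "0 0 0 0 0 8.4 0;0 0 0 0 0 8.4 0;0 0 0 0 0 8.4 0;0 0 0 0 0 8.4 0;0 0 0 0 0 8.4 0;0 0 0 0 0 8.4 0;0 0 0 0 0 8.3 0.2;0 0 0 0 0 8.3 0.2;0 0 0 0 0 8.3 0.2;-2.6 3.7 -0.9 0 0 0 0.2;-2.6 3.7 -0.9 0 0 0 0.2;-2.6 3.7 -0.9 0 0 0 0.2;-2.6 3.7 -0.9 0 0 0 0.2;-2.6 3.7 -0.9 0 0 0 0.2;-2.6 3.7 -0.9 0 0 0 0.2;-2.6 3.7 -0.9 0 0 0 0.2;-2.6 3.7 -0.9 0 0 0 0.2;-2.6 3.7 -0.9 0 0 0 0.2;-2.6 3.7 -0.9 0 0 0 0.2;-2.6 3.7 -0.9 0 0 0 0.2"
  newtons: 40

```text
time: 2.15
position: [0.5658, 0.1993, 0.3492]
orientation: [-0.0, 0.735, 0.678, -0.0]
contact_force: [0.6, 1.8, -0.5]
opening: 0.0343
grip_force: 0.0
```

```bash
cat >> h.py <<'E'
def snap(n):
    import pickle
    d=get_image('wrist');cv2.imwrite(f'pics/{n}.png',d['frame'])
    pickle.dump(cal('wrist',d),open(f'{n}.pkl','wb'))
def load(n):
    import pickle; return pickle.load(open(f'{n}.pkl','rb'))
def st():
    s=sense();M=q2R(s['orientation']).as_matrix()
    print('t',s['time'],'p',s['position'].round(4),'yaw tool y',np.degrees(np.arctan2(M[1,1],M[0,1])).round(2),'z',M[:,2].round(4),'open',round(s['opening'],4),'F',np.round(s['contact_force'],1),'j',np.round(s['joint_pos'],2))
    return s['position'],M
def go(target,yaw=None):
    p,M=st();d=M.T@(np.array(target)-p)*100
    print('delta tool cm',d.round(2))
    if yaw is not None:
        a=-(yaw-np.degrees(np.arctan2(M[1,1],M[0,1])));print('turn z',(a+180)%360-180)
E
python3 - <<'E'
from h import *
snap('w1');st()
crop(cv2.imread('pics/w1.png'),0,0,640,400,1.25,'pics/w1c.png',40)
E
```

```text
t 2.2 p [0.57   0.1954 0.3501] yaw tool y -4.83 z [ 0.0028 -0.0014 -1.    ] open 0.0343 F [ 0.7 -4.9 -0.2] j [ 0.25  0.37  1.38 -0.    1.39  0.34]
```

View pics/w1c.png

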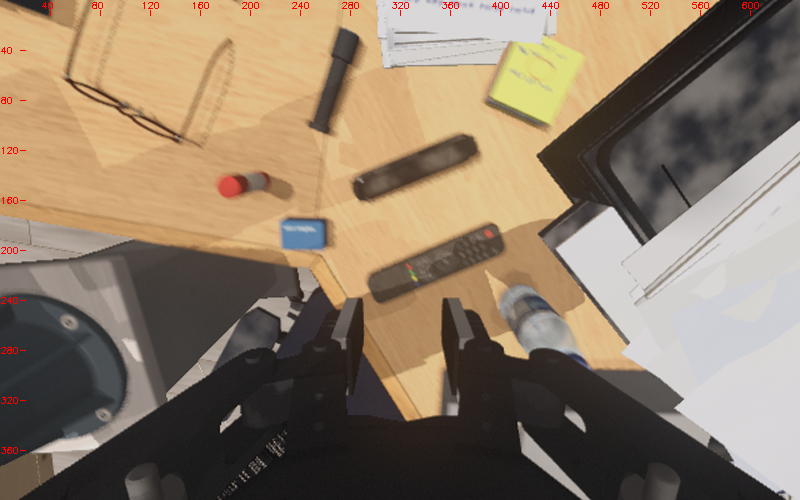

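The remote (wrist-view crop ~(437,262)), stapler (~(417,167)) and torch (~(335,80)) are all visible; there's a bright spot at the stapler's left end. This frame was slightly blurred, so I'll take a still one and enlarge it.

```bash
python3 - <<'E'
from h import *
snap('w2');st()
crop(cv2.imread('pics/w2.png'),235,10,415,245,2.5,'pics/w2c.png',10)
a=cv2.imread('pics/w2c.png')
d=cv2.imread('pics/scene0.png')[165:205,263:315];e=cv2.imread('pics/side0.png')[155:190,295:350]
for i,t in enumerate((d,e)):
    t=cv2.resize(t,(330,int(330*t.shape[0]/t.shape[1])),interpolation=cv2.INTER_CUBIC)
    if i==0: r=np.zeros((a.shape[0],330,3),np.uint8);r[:t.shape[0]]=t
    else: r[300:300+t.shape[0]]=t
cv2.imwrite('pics/w2d.png',np.hstack([a,r]))
E
```

```text
t 2.25 p [0.5678 0.1975 0.3492] yaw tool y -4.89 z [ 1.4e-03 -6.0e-04 -1.0e+00] open 0.0342 F [-0.2  0.9  0.3] j [ 0.26  0.37  1.38 -0.    1.39  0.34]
```

View pics/w2d.png

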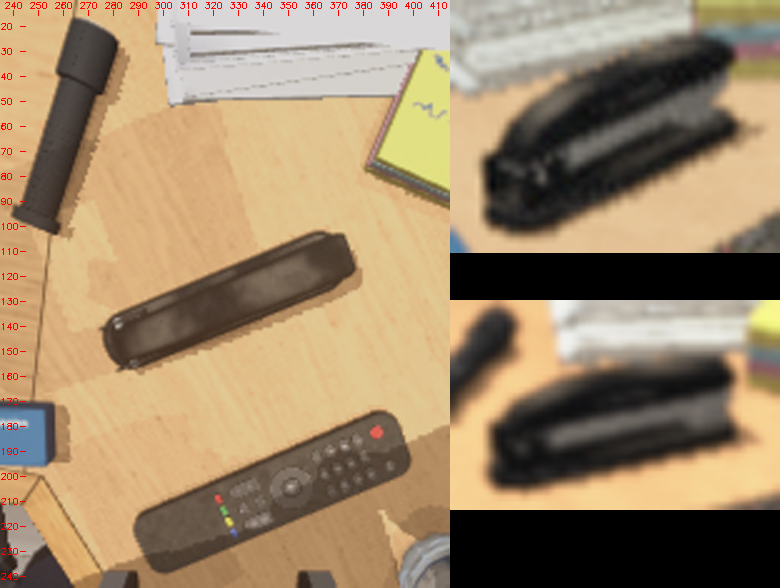

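The sharp crop shows three things:
- **Remote:** the power key is at the right end, so its front is to the right.
- **Stapler:** the pin is at the left end, so its mouth is to the right.
- **Torch:** the head is at the top.

```bash
python3 - <<'E'
from h import *
c=load('w2');px=lambda X,Y:(235+X/2.5-.5,10+Y/2.5-.5)
def seg(n,a,b,za,zb):
    A=at_z(c,px(*a),za);B=at_z(c,px(*b),zb);d=(B-A)[:2]
    print(n,'A',A.round(4),'B',B.round(4),'mid',((A+B)/2).round(4),'len',np.linalg.norm(d).round(4),'yaw',np.degrees(np.arctan2(d[1],d[0])).round(2))
seg('remote rear->front',(142,546),(402,438),.012,.012)
seg('rem edge top',(140,513),(378,411),.015,.015)
seg('rem edge bot',(165,572),(405,475),.012,.012)
seg('stapler hinge->mouth',(107,343),(354,255),.04,.03)
seg('stap pin width',(118,322),(130,367),.045,.045)
seg('stap edge up',(120,318),(318,234),.05,.05)
seg('torch rear->head',(36,222),(98,28),.0145,.0145)
seg('torch headwidth',(78,18),(117,38),.0145,.0145)
E
python3 - <<'E'
from h import *
go((.551,-.2015,.25),-4.7)
E
```

```text
remote rear->front A [0.509  0.0927 0.012 ] B [0.6902 0.1542 0.012 ] mid [0.5996 0.1235 0.012 ] len 0.1914 yaw 18.75
rem edge top A [0.5108 0.1178 0.015 ] B [0.6741 0.1744 0.015 ] mid [0.5925 0.1461 0.015 ] len 0.1728 yaw 19.12
rem edge bot A [0.5229 0.072  0.012 ] B [0.6919 0.1284 0.012 ] mid [0.6074 0.1002 0.012 ] len 0.1782 yaw 18.48
stapler hinge->mouth A [0.5069 0.2347 0.04  ] B [0.6587 0.2728 0.03  ] mid [0.5828 0.2538 0.035 ] len 0.1565 yaw 14.1
stap pin width A [0.5158 0.2466 0.045 ] B [0.5197 0.2198 0.045 ] mid [0.5177 0.2332 0.045 ] len 0.0271 yaw -81.67
stap edge up A [0.5179 0.249  0.05  ] B [0.635  0.2855 0.05  ] mid [0.5765 0.2673 0.05  ] len 0.1227 yaw 17.31
torch rear->head A [0.4691 0.3086 0.0145] B [0.5203 0.4086 0.0145] mid [0.4947 0.3586 0.0145] len 0.1123 yaw 62.86
torch headwidth A [0.5096 0.4145 0.0145] B [0.5304 0.4027 0.0145] mid [0.52   0.4086 0.0145] len 0.0239 yaw -29.55
t 2.25 p [0.5678 0.1975 0.3492] yaw tool y -4.89 z [ 1.4e-03 -6.0e-04 -1.0e+00] open 0.0342 F [-0.2  0.9  0.3] j [ 0.26  0.37  1.38 -0.    1.39  0.34]
delta tool cm [-39.89   1.71   9.94]
turn z -0.19052240095646766
```

>>> play_rows:
  rows: "-4.4 0.2 0 0 0 0 0.25;-4.4 0.2 0.5 0 0 0 0.25;-4.4 0.2 1 0 0 0 0.25;-4.4 0.2 1.5 0 0 0 0.25;-4.4 0.2 2 0 0 0 0.25;-4.4 0.2 2 0 0 0 0.25;-4.4 0.2 2 0 0 0 0.25;-4.4 0.2 2 0 0 0 0.25;-4.4 0.1 2 0 0 0 0.25;-0.3 0 3 0 0 0 0.25;0 0 3 0 0 0 0.25;0 0 1.5 0 0 0 0.25;0 0 0 0 0 0 0.25"

```text
time: 3.55
position: [0.5484, -0.1974, 0.1422]
orientation: [-0.002, 0.735, 0.678, -0.001]
contact_force: [-0.2, -0.0, 1.6]
opening: 0.0322
grip_force: 0.0
```

```bash
python3 - <<'E'
from h import *
snap('w3');p,M=st()
crop(cv2.imread('pics/w3.png'),160,100,480,340,2.5,'pics/w3c.png',20)
go((.551,-.2015,.07),-4.7)
c=load('w3')
for P in [(.555,-.135,.067),(.546,-.268,.067),(.601,-.051,.087),(.575,-.368,.087)]:print(P,proj(c,P))
E
```

```text
t 3.6 p [ 0.5492 -0.1977  0.1439] yaw tool y -4.62 z [-1.e-03  5.e-04 -1.e+00] open 0.0319 F [-0.6  0.3  0.6] j [-0.43  0.54  1.65  0.    0.95 -0.34]
t 3.6 p [ 0.5492 -0.1977  0.1439] yaw tool y -4.62 z [-1.e-03  5.e-04 -1.e+00] open 0.0319 F [-0.6  0.3  0.6] j [-0.43  0.54  1.65  0.    0.95 -0.34]
delta tool cm [-0.37  0.21  7.39]
turn z 0.08081809580519916
(0.555, -0.135, 0.067) [324.54439352 133.57036422]
(0.546, -0.268, 0.067) [326.30491485 302.5063534 ]
(0.601, -0.051, 0.087) [398.7637435  -34.36082371]
(0.575, -0.368, 0.087) [370.28600097 417.96204703]
```

View pics/w3c.png

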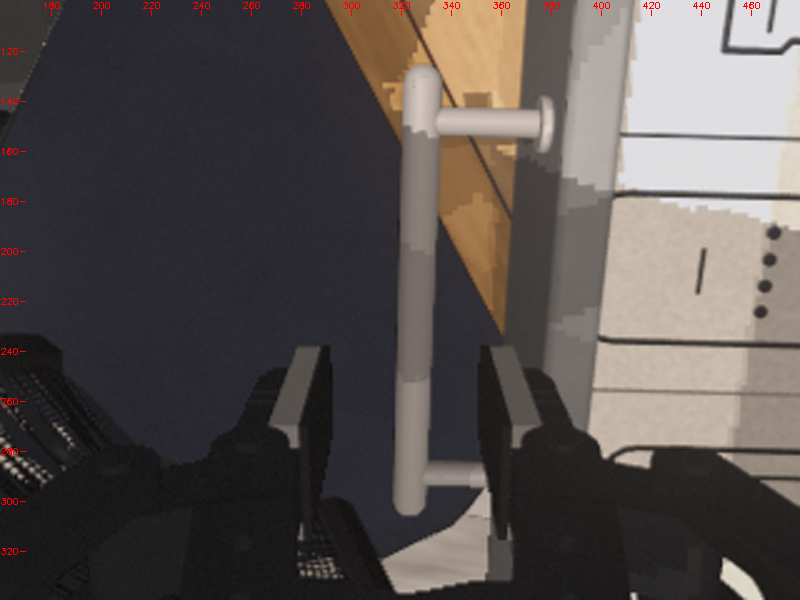

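The bar's ends are at (329,128) and (323.6,304), and it lies between the fingers. I'll refine its position and the slide direction from these.

```bash
python3 - <<'E'
from h import *
c=load('w3');px=lambda X,Y:(160+X/2.5-.5,100+Y/2.5-.5)
for n,a,b,z in [('bar',(422,68),(409,513),.067),('panel back edge',(632,10),(588,440),.087),('outline',(617,196),(800,198),.019)]:
    A=at_z(c,px(*a),z);B=at_z(c,px(*b),z);d=A-B;print(n,A.round(4),B.round(4),((A+B)/2).round(4),np.linalg.norm(d[:2]).round(4),np.degrees(np.arctan2(d[1],d[0])).round(2))
E
```

```text
bar [ 0.5579 -0.1307  0.067 ] [ 0.5432 -0.2699  0.067 ] [ 0.5506 -0.2003  0.067 ] 0.1399 83.99
panel back edge [ 0.6086 -0.1211  0.087 ] [ 0.5968 -0.2357  0.087 ] [ 0.6027 -0.1784  0.087 ] 0.1152 84.15
outline [ 0.6241 -0.1806  0.019 ] [ 0.6885 -0.1865  0.019 ] [ 0.6563 -0.1836  0.019 ] 0.0646 174.77
```

>>> play_rows:
  rows: "-0.3 0.1 2 0 0 1.4 0.25;0 0 2 0 0 0 0.25;0 0 2 0 0 0 0.25;0 0 1.5 0 0 0 0.25;0 0 0 0 0 0 1;0 0 0 0 0 0 1;0 0 0 0 0 0 1;0 -1 0 0 0 0 1;0 -2 0 0 0 0 1;0 -2 0 0 0 0 1;0 -2 0 0 0 0 1;0 -2 0 0 0 0 1;0 -2 0 0 0 0 1;0 -2 0 0 0 0 1;0 -1.3 0 0 0 0 1;0 0 0 0 0 0 1"
  newtons: 40

```text
time: 5.2
position: [0.4063, -0.1858, 0.0696]
orientation: [-0.001, 0.744, 0.669, -0.0]
contact_force: [-1.0, 5.5, -3.4]
opening: 0.0094
grip_force: 40.6
```

```bash
python3 - <<'E'
from h import *
st()
E
```

```text
t 5.2 p [ 0.4063 -0.1858  0.0696] yaw tool y -6.09 z [-1.1e-03  6.0e-04 -1.0e+00] open 0.0094 F [-1.   5.5 -3.4] j [-0.53  0.47  2.04 -0.    0.63 -0.43]
```

>>> play_rows:
  rows: "0 -0.4 0 0 0 0 1;0 -0.3 0 0 0 0 1;0 -0.2 0 0 0 0 1;0 0 0 0 0 0 1"

```text
time: 5.6
position: [0.4015, -0.1853, 0.0696]
orientation: [0.002, 0.744, 0.668, 0.002]
contact_force: [14.1, 11.3, -11.9]
opening: 0.0097
grip_force: 40.0
```

>>> play_rows:
  rows: "0 0.3 0 0 0 0 0.6;0 0 0 0 0 0 0.25;0 0 0 0 0 0 0.25;0 0 -2 0 0 0 0.25;0 0 -4 0 0 0 0.25;0 0 -4 0 0 0 0.25;-1.4 2.8 -3.2 0 0 0 0;-1.4 2.8 -3.2 0 0 0 0;-1.4 2.8 -3.2 0 0 0 0;-1.4 2.8 -3.2 0 0 0 0;-1.4 2.6 -3.2 0 0 0 0;0 0 0 0 0 0 0;0 0 0 0 0 0 0"

```text
time: 6.9
position: [0.5316, -0.2699, 0.3289]
orientation: [0.0, 0.744, 0.669, -0.0]
contact_force: [-0.3, 0.2, -0.8]
opening: 0.0427
grip_force: 0.0
```

```bash
python3 - <<'E'
from h import *
snap('w4');st()
crop(cv2.imread('pics/w4.png'),170,0,490,240,2.5,'pics/w4c.png',20)
E
```

```text
t 6.95 p [ 0.5311 -0.2695  0.3281] yaw tool y -6.06 z [-1.5e-03  8.0e-04 -1.0e+00] open 0.0423 F [-0.   0.8 -1.5] j [-0.55  0.37  1.43 -0.    1.34 -0.44]
```

View pics/w4c.png

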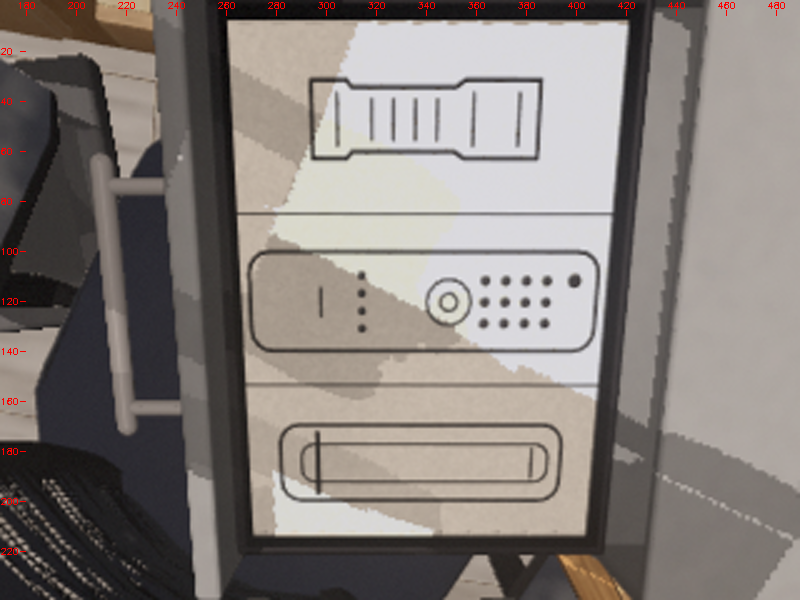

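Torch card at the top (+y), outline centre ~(426,119) in the crop; remote card in the middle, ~(424,301); stapler card at the bottom, ~(420,462). All fronts point right, into the unit.

```bash
python3 - <<'E'
from h import *
c=load('w4');px=lambda X,Y:(170+X/2.5-.5,0+Y/2.5-.5)
H=np.array([.4015,-.1853]);e=np.array([np.cos(np.radians(-6.05)),np.sin(np.radians(-6.05))]);n=np.array([-e[1],e[0]])
for nm,a,b,k in [('torch',(312,119),(541,119),1),('remote',(249.5,301.5),(598,301.5),0),('stapler',(280,462),(562,462),-1)]:
    A=at_z(c,px(*a),.019);B=at_z(c,px(*b),.019);d=B-A;print(nm,((A+B)/2).round(4),'len',np.linalg.norm(d[:2]).round(4),'yaw',np.degrees(np.arctan2(d[1],d[0])).round(2),'geom',(H+e*.158+n*k*.0955).round(4))
A=at_z(c,px(423,252),.019);B=at_z(c,px(423,351),.019);print('remote width',np.linalg.norm(A-B))
go((.5996,.1235,.30),18.8-90)
E
```

```text
torch [ 0.5745 -0.1046  0.019 ] len 0.126 yaw -6.1 geom [ 0.5687 -0.107 ]
remote [ 0.5643 -0.2004  0.019 ] len 0.2047 yaw -6.09 geom [ 0.5586 -0.202 ]
stapler [ 0.554  -0.2961  0.019 ] len 0.1761 yaw -6.08 geom [ 0.5486 -0.2969]
remote width 0.05585986478857798
t 6.95 p [ 0.5311 -0.2695  0.3281] yaw tool y -6.06 z [-1.5e-03  8.0e-04 -1.0e+00] open 0.0423 F [-0.   0.8 -1.5] j [-0.55  0.37  1.43 -0.    1.34 -0.44]
delta tool cm [39.8   2.67  2.83]
turn z 65.13676402001295
```

```bash
python3 - <<'E'
from h import *
c=load('w4');px=lambda X,Y:(170+X/2.5-.5,0+Y/2.5-.5)
for nm,a,b,z in [('bar',(101,155),(127,433),.067),('panel top back edge',(212,180),(222,400),.087),('tray front inner',(228,30),(243,520),.042),('card front edge',(229,30),(247,530),.019),('card back',(628,30),(587,530),.019),('roof edge',(707,10),(670,300),.1)]:
    A=at_z(c,px(*a),z);B=at_z(c,px(*b),z);print(nm,A.round(4),B.round(4),((A+B)/2).round(4),np.linalg.norm((A-B)[:2]).round(4))
E
```

```text
bar [ 0.4087 -0.114   0.067 ] [ 0.3933 -0.2522  0.067 ] [ 0.401  -0.1831  0.067 ] 0.1391
panel top back edge [ 0.4655 -0.1346  0.087 ] [ 0.4529 -0.2378  0.087 ] [ 0.4592 -0.1862  0.087 ] 0.104
tray front inner [ 0.4764 -0.0587  0.042 ] [ 0.4428 -0.3153  0.042 ] [ 0.4596 -0.187   0.042 ] 0.2588
card front edge [ 0.4734 -0.0508  0.019 ] [ 0.4389 -0.3287  0.019 ] [ 0.4562 -0.1898  0.019 ] 0.28
card back [ 0.6851 -0.0734  0.019 ] [ 0.6559 -0.3518  0.019 ] [ 0.6705 -0.2126  0.019 ] 0.2799
roof edge [ 0.6918 -0.0931  0.1   ] [ 0.6766 -0.2121  0.1   ] [ 0.6842 -0.1526  0.1   ] 0.12
```

>>> play_rows:
  rows: "4.4 0.3 0 0 0 0 -0.3;4.4 0.3 0 0 0 0 -0.6;4.4 0.3 0 0 0 0 -0.6;4.4 0.3 0 0 0 0 -0.6;4.4 0.3 0 0 0 0 -0.6;4.4 0.3 0 0 0 0 -0.6;4.4 0.3 0 0 0 0 -0.6;4.5 0.3 0 0 0 0 -0.6;4.5 0.3 0 0 0 0 -0.6;0 0 2.5 0 0 8.1 -0.6;0 0 2.5 0 0 8.1 -0.6;0 0 2.5 0 0 8.1 -0.6;0 0 2.5 0 0 8.1 -0.6;0 0 2.5 0 0 8.2 -0.6;0 0 2.5 0 0 8.2 -0.6;0 0 2.5 0 0 8.2 -0.6;0 0 2.5 0 0 8.1 -0.6;0 0 2 0 0 0 -0.6;0 0 0 0 0 0 -0.6"

```text
time: 8.85
position: [0.5978, 0.1228, 0.1058]
orientation: [-0.0, 0.986, 0.164, -0.003]
contact_force: [-0.7, 0.8, 0.2]
opening: 0.0682
grip_force: 0.0
```

```bash
python3 - <<'E'
from h import *
go((.5996,.1235,.021),18.8-90);snap('w5')
c=load('w2');px=lambda X,Y:(235+X/2.5-.5,10+Y/2.5-.5)
A=at_z(c,px(107,343),.012);B=at_z(c,px(354,255),.01);print(A,B,(A+B)/2,np.linalg.norm(A-B))
E
```

```text
t 8.85 p [0.5978 0.1228 0.1058] yaw tool y -71.15 z [-6.5e-03 -8.0e-04 -1.0e+00] open 0.0682 F [-0.7  0.8  0.2] j [ 0.13  0.63  1.59 -0.    0.92  1.37]
delta tool cm [0.25 0.01 8.48]
turn z 0.05496355015992549
[0.50250652 0.23270087 0.012     ] [0.66245593 0.27313488 0.01      ] [0.58248122 0.25291787 0.011     ] 0.16499310134682413
```

>>> play_rows:
  rows: "0 0 3 0 0 0 -0.6;0 0 3 0 0 0 -0.6;0 0 2 0 0 0 -0.6;0 0 0.4 0 0 0 -0.6;0 0 0 0 0 0 -0.6;0 0 0 0 0 0 1;0 0 0 0 0 0 1;0 0 0 0 0 0 1;0 0 0 0 0 0 1"
  newtons: 35

```text
time: 9.8
position: [0.6014, 0.1234, 0.0269]
orientation: [0.0, 0.986, 0.164, 0.001]
contact_force: [-2.6, 0.7, 7.2]
opening: 0.0447
grip_force: 35.4
```

```bash
python3 - <<'E'
from h import *
go((.5996,.1235,.021),18.8-90)
E
```

```text
t 9.8 p [0.6014 0.1234 0.0269] yaw tool y -71.14 z [ 2.5e-03  3.0e-04 -1.0e+00] open 0.0447 F [-2.6  0.7  7.2] j [ 0.13  0.75  1.61 -0.    0.77  1.37]
delta tool cm [-0.17 -0.07  0.59]
turn z 0.06402254352661885
```

>>> play_rows:
  rows: "0 0 -1 0 0 0 1;0 0 -4 0 0 0 1;0 0 -5 0 0 0 1;0 0 -5 0 0 0 1;0 0 -5 0 0 0 1;0 0 -4.6 0 0 0 1;0 0 0 0 0 8.3 1;0 0 0 0 0 8.3 1;0 0 0 0 0 8.3 1;0 4.1 0 0 0 0 1;0 4.1 0 0 0 0 1;0 4.1 0 0 0 0 1;0 4.1 0 0 0 0 1;0 4.1 0 0 0 0 1;0 4.1 0 0 0 0 1;0 4 4 0 0 0 1;0 4 4 0 0 0 1;0 0 4 0 0 0 1;0 0 0 0 0 0 1;0 0 0 0 0 0 1"

```text
time: 11.8
position: [0.5674, -0.1915, 0.1617]
orientation: [0.0, 0.999, -0.053, 0.0]
contact_force: [0.9, 0.7, -0.8]
opening: 0.0442
grip_force: 36.7
```

```bash
python3 - <<'E'
from h import *
go((.5657,-.2007,.047),-96.1);snap('w6')
a=cv2.imread('pics/w6.png');crop(a,0,0,640,400,1.25,'pics/w6c.png',40)
E
```

```text
t 11.8 p [ 0.5674 -0.1915  0.1617] yaw tool y -96.04 z [ 3.e-04 -0.e+00 -1.e+00] open 0.0442 F [ 0.9  0.7 -0.8] j [-0.4   0.54  1.6   0.    1.    1.27]
delta tool cm [-0.08  0.93 11.47]
turn z 0.059249290864499926
```

View pics/w6c.png

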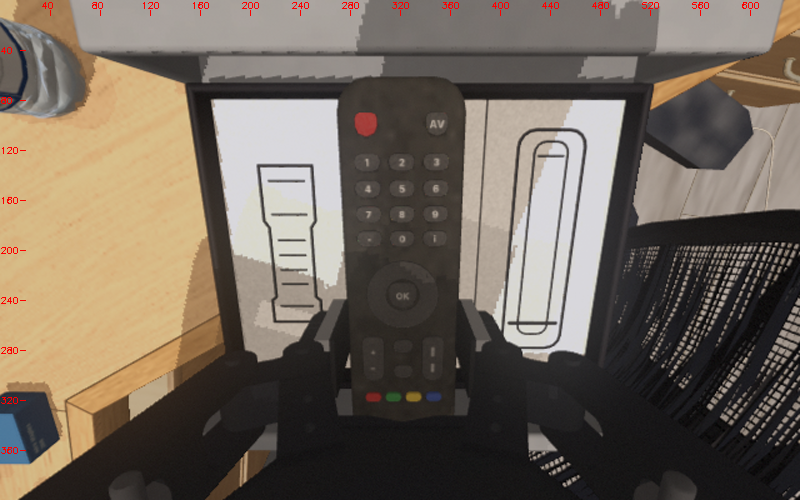

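The remote is straight in the grip, front end at the full-frame pixel (321,61), over the middle card. I'll check its offset along its length.

```bash
python3 - <<'E'
from h import *
c=load('w6');p,M=st()
for z in(.14,.147,.152): print(z,(M.T@(at_z(c,(321.1,61.1),z)-p)).round(4))
E
```

```text
t 11.85 p [ 0.5681 -0.1915  0.1628] yaw tool y -96.01 z [ 0.0025 -0.001  -1.    ] open 0.0445 F [1.5 0.4 0.4] j [-0.4   0.54  1.6   0.    1.    1.27]
0.14 [ 0.096 -0.001  0.023]
0.147 [ 0.0947 -0.001   0.016 ]
0.152 [ 0.0938 -0.001   0.011 ]
```

>>> play_rows:
  rows: "-0.1 0.9 3 0 0 0 1;0 0 4 0 0 0 1;0 0 3 0 0 0 1;0 0 1 0 0 0 1;0 0 0.4 0 0 0 1;0 0 0 0 0 0 1;0 0 0 0 0 0 1"

```text
time: 12.55
position: [0.5662, -0.2009, 0.0482]
orientation: [0.001, 0.999, -0.053, 0.001]
contact_force: [0.3, 0.2, -2.0]
opening: 0.0444
grip_force: 36.7
```

```bash
python3 - <<'E'
from h import *
go((.5657,-.2007,.047),-96.1)
E
```

```text
t 12.55 p [ 0.5662 -0.2009  0.0482] yaw tool y -96.04 z [ 0.0027 -0.0012 -1.    ] open 0.0444 F [ 0.3  0.2 -2. ] j [-0.42  0.7   1.65 -0.    0.79  1.26]
delta tool cm [-0.06 -0.01  0.12]
turn z 0.06233515371155818
```

>>> play_rows:
  rows: "0 0 0.2 0 0 0 1;0 0 0 0 0 0 0.1;0 0 0 0 0 0 -0.2;0 0 0 0 0 0 -0.2;0 0 -3 0 0 0 -0.2;0 0 -5 0 0 0 -0.2;0 0 -5 0 0 0 -0.2;0 0 -5 0 0 0 -0.2;-0.3 -4.5 -2 0 0 0 -0.3;-0.3 -4.5 0 0 0 0 -0.3;-0.3 -4.5 0 0 0 0 -0.3;-0.3 -4.5 0 0 0 0 -0.3;-0.3 -4.5 0 0 0 0 -0.3;-0.3 -4.5 0 0 0 0 -0.3;-0.3 -4.5 0 0 0 0 -0.3;-0.4 -4.5 0 0 0 -7.8 -0.3;-0.4 -4.5 0 0 0 -7.8 -0.3;-0.3 -4.5 0 0 0 -8 -0.3;0 0 0 0 0 0 -0.3;0 0 0 0 0 0 -0.3"

```text
time: 14.55
position: [0.5621, 0.2493, 0.2442]
orientation: [0.0, 0.988, 0.153, -0.0]
contact_force: [0.1, -0.1, 0.2]
opening: 0.0554
grip_force: 0.0
```

```bash
python3 - <<'E'
from h import *
go((.5825,.253,.044),17.5-90);snap('w7')
c=load('w7');a=cv2.imread('pics/w7.png')
crop(a,160,0,480,240,2.5,'pics/w7c.png',20)
E
```

```text
t 14.55 p [0.5621 0.2493 0.2442] yaw tool y -72.41 z [-2.e-04 -3.e-04 -1.e+00] open 0.0554 F [ 0.1 -0.1  0.2] j [ 0.34  0.47  1.48 -0.    1.19  1.61]
delta tool cm [ 2.06  0.26 20.02]
turn z 0.09304045276229544
```

View pics/w7c.png

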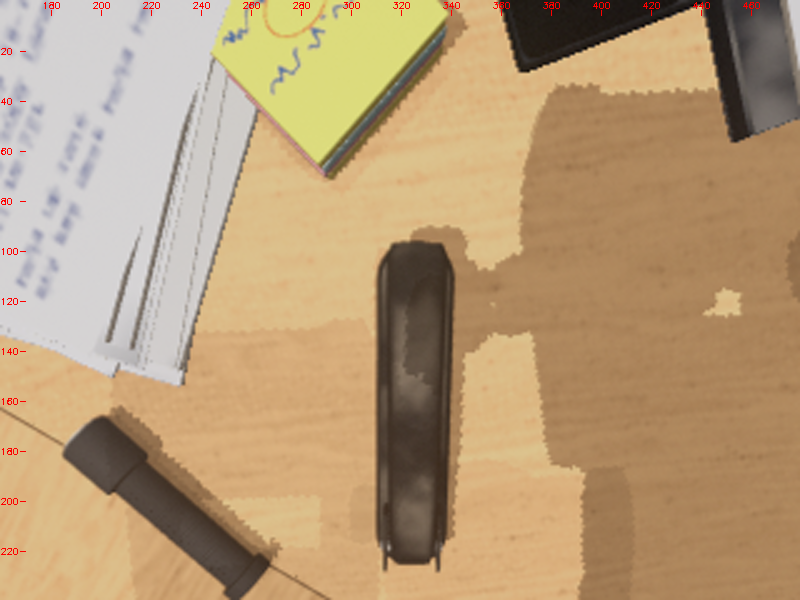

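The stapler lies straight in the view: front at crop (415,242), rear at (412,563), axis x ≈ 415. The torch shows its head at (83,435) and rear at (250,578).

```bash
python3 - <<'E'
from h import *
c=load('w7');px=lambda X,Y:(160+X/2.5-.5,Y/2.5-.5)
def seg(n,a,b,za,zb):
    A=at_z(c,px(*a),za);B=at_z(c,px(*b),zb);d=(B-A)[:2]
    print(n,A.round(4),B.round(4),'mid',((A+B)/2).round(4),'len',np.linalg.norm(d).round(4),'yaw',np.degrees(np.arctan2(d[1],d[0])).round(2))
for za,zb in((.01,.01),(.03,.01),(.035,.035),(.045,.045)): seg('stap',(412,563),(416,242),za,zb)
seg('width base',(378,400),(452,400),.01,.01)
seg('arm L edge',(387,545),(389,290),.05,.05);seg('arm R edge',(438,545),(443,290),.05,.05)
seg('torch',(250,578),(83,435),.0145,.0145)
seg('torch axis barrel',(240,565),(130,470),.0145,.0145)
go((.5825,.253,.044),17.5-90)
E
```

```text
stap [0.5025 0.2276 0.01  ] [0.6574 0.2751 0.01  ] mid [0.58   0.2513 0.01  ] len 0.162 yaw 17.05
stap [0.5096 0.23   0.03  ] [0.6574 0.2751 0.01  ] mid [0.5835 0.2525 0.02  ] len 0.1546 yaw 16.95
stap [0.5113 0.2306 0.035 ] [0.6554 0.2748 0.035 ] mid [0.5834 0.2527 0.035 ] len 0.1507 yaw 17.05
stap [0.5148 0.2318 0.045 ] [0.6546 0.2747 0.045 ] mid [0.5847 0.2533 0.045 ] len 0.1462 yaw 17.05
width base [0.5805 0.2705 0.01  ] [0.5917 0.2349 0.01  ] mid [0.5861 0.2527 0.01  ] len 0.0372 yaw -72.42
arm L edge [0.5217 0.2465 0.05  ] [0.6323 0.2798 0.05  ] mid [0.577  0.2631 0.05  ] len 0.1155 yaw 16.74
arm R edge [0.5289 0.2235 0.05  ] [0.6393 0.2577 0.05  ] mid [0.5841 0.2406 0.05  ] len 0.1155 yaw 17.24
torch [0.4699 0.308  0.0145] [0.5194 0.407  0.0145] mid [0.4946 0.3575 0.0145] len 0.1108 yaw 63.45
torch axis barrel [0.4755 0.3148 0.0145] [0.5087 0.3808 0.0145] mid [0.4921 0.3478 0.0145] len 0.0739 yaw 63.24
t 14.6 p [0.5625 0.2484 0.2443] yaw tool y -72.5 z [-1.e-04 -3.e-04 -1.e+00] open 0.0555 F [-0.1 -0.7  0.3] j [ 0.34  0.47  1.48 -0.    1.19  1.61]
delta tool cm [ 2.05  0.16 20.03]
turn z -0.004308079482143512
```

>>> play_rows:
  rows: "1.9 0.2 4 0 0 0.5 -0.3;0 0 5 0 0 0 -0.3;0 0 5 0 0 0 -0.3;0 0 4 0 0 0 -0.3;0 0 2 0 0 0 -0.3;0 0 0 0 0 0 -0.3;0 0 0 0 0 0 1;0 0 0 0 0 0 1;0 0 0 0 0 0 1;0 0 0 0 0 0 1;0 0 0 0 0 0 1"
  newtons: 50

```text
time: 15.7
position: [0.5824, 0.2525, 0.0463]
orientation: [-0.0, 0.989, 0.148, 0.002]
contact_force: [0.6, -4.0, 7.9]
opening: 0.0232
grip_force: 49.5
```

```bash
python3 - <<'E'
from h import *
go((.581,.252,.044),17.0-90)
E
```

```text
t 15.7 p [0.5824 0.2525 0.0463] yaw tool y -72.97 z [ 3.1e-03  5.0e-04 -1.0e+00] open 0.0232 F [ 0.6 -4.   7.9] j [ 0.34  0.75  1.55 -0.    0.84  1.61]
delta tool cm [-0.15  0.01  0.23]
turn z 0.032941514750859824
```

>>> play_rows:
  rows: "0 0 -1 0 0 0 1;0 0 -4 0 0 0 1;0 0 -5 0 0 0 1;0 0 -5 0 0 7.7 1;0 0 -5 0 0 7.7 1;0 0 -3 0 0 7.7 1;0.3 4.6 0 0 0 0 1;0.3 4.6 0 0 0 0 1;0.3 4.6 0 0 0 0 1;0.3 4.6 0 0 0 0 1;0.3 4.6 0 0 0 0 1;0.3 4.6 0 0 0 0 1;0.3 4.6 0 0 0 0 1;0.2 4.6 0 0 0 0 1;0.2 4.6 0 0 0 0 1;0.2 4.5 2 0 0 0 1;0.2 4.5 2 0 0 0 1;0.2 4.5 2 0 0 0 1;0 0 2 0 0 0 1;0 0 0 0 0 0 1"

```text
time: 17.7
position: [0.5525, -0.2967, 0.192]
orientation: [-0.001, 0.999, -0.054, -0.002]
contact_force: [0.2, 1.2, -3.9]
opening: 0.0228
grip_force: 50.5
```

```bash
python3 - <<'E'
from h import *
go((.5552,-.2964,.066),-96.1)
E
```

```text
t 17.7 p [ 0.5525 -0.2967  0.192 ] yaw tool y -96.16 z [-0.004   0.0029 -1.    ] open 0.0228 F [ 0.2  1.2 -3.9] j [-0.57  0.55  1.49  0.    1.1   1.11]
delta tool cm [ 0.32 -0.03 12.6 ]
turn z -0.060907773861941905
```

>>> play_rows:
  rows: "0.1 0 4 0 0 0 1;0 0 4 0 0 0 1;0 0 3 0 0 0 1;0 0 0.5 0 0 0 1;0 0 0 0 0 0 1;0 0 0 0 0 0 1"

```text
time: 18.3
position: [0.5564, -0.297, 0.0818]
orientation: [0.001, 0.999, -0.053, 0.001]
contact_force: [0.2, 0.1, -2.9]
opening: 0.023
grip_force: 50.6
```

```bash
python3 - <<'E'
from h import *
go((.5552,-.2964,.066),-96.1);snap('w8')
E
```

```text
t 18.3 p [ 0.5564 -0.297   0.0818] yaw tool y -96.03 z [ 0.0029 -0.0018 -1.    ] open 0.023 F [ 0.2  0.1 -2.9] j [-0.56  0.69  1.55  0.    0.89  1.11]
delta tool cm [-0.13 -0.05  1.58]
turn z 0.07347471860677501
```

>>> play_rows:
  rows: "-0.1 0 0.8 0 0 0 1;0 0 0.7 0 0 0 1;0 0 0.1 0 0 0 1;0 0 0 0 0 0 1;0 0 0 0 0 0 0.2;0 0 0 0 0 0 0.2;0 0 0 0 0 0 0.2"

```text
time: 19.05
position: [0.554, -0.2966, 0.0631]
orientation: [-0.0, 0.999, -0.053, -0.0]
contact_force: [-1.3, 0.5, 0.8]
opening: 0.0342
grip_force: 0.0
```

>>> play_rows:
  rows: "0 0 -2 0 0 0 0.2;0 0 -5 0 0 0 0.2;0 0 -5 0 0 0 0.2;0 0 -5 0 0 0 0.2;-0.9 -4.6 -2 0 0 0 0.2;-0.9 -4.6 0 0 0 0 0;-0.9 -4.6 0 0 0 0 0;-0.9 -4.6 0 0 0 0 0;-0.9 -4.6 0 0 0 0 0;-0.9 -4.6 0 0 0 0 0;-0.9 -4.6 0 0 0 0 0;-0.9 -4.6 0 0 0 0 0;-0.9 -4.6 0 0 0 0 0;-0.9 -4.6 0 0 0 0 0;-0.9 -4.6 0 0 0 0 0;-1 -4.6 0 0 0 0 0;-1 -4.6 0 0 0 0 0;-1 -4.6 0 0 0 0 0"

```text
time: 20.85
position: [0.4932, 0.3584, 0.2528]
orientation: [0.0, 0.999, -0.053, -0.0]
contact_force: [1.4, 0.6, 0.2]
opening: 0.0428
grip_force: 0.0
```

>>> play_rows:
  rows: "0 0 1 0 0 -7.7 0;0 0 1 0 0 -7.7 0;0 0 1 0 0 -7.7 0;0 0 1 0 0 -7.7 0;0 0 1 0 0 -7.7 0;0 0 1 0 0 -7.7 0;0 0 1 0 0 -7.7 0;0 0 1 0 0 -7.7 0;0 0 0 0 0 -7.7 0;0 0 0 0 0 0 0"

```text
time: 21.85
position: [0.4937, 0.3564, 0.1724]
orientation: [-0.0, 0.851, 0.525, -0.0]
contact_force: [-0.1, 0.6, 0.4]
opening: 0.043
grip_force: 0.0
```

```bash
python3 - <<'E'
from h import *
go((.4946,.3578,.021),63.2-90);snap('w9')
E
```

```text
t 21.85 p [0.4937 0.3564 0.1724] yaw tool y -26.64 z [-7.e-04 -4.e-04 -1.e+00] open 0.043 F [-0.1  0.6  0.4] j [0.55 0.54 1.56 0.   1.04 1.01]
delta tool cm [ 0.17  0.03 15.14]
turn z 0.16124858257478536
```

>>> play_rows:
  rows: "0.1 0 4 0 0 0 0;0 0 4 0 0 0 0;0 0 4 0 0 0 0;0 0 2 0 0 0 0;0 0 0.9 0 0 0 0;0 0 0 0 0 0 0;0 0 0 0 0 0 1;0 0 0 0 0 0 1;0 0 0 0 0 0 1;0 0 0 0 0 0 1"
  newtons: 40

```text
time: 22.9
position: [0.4951, 0.3579, 0.0256]
orientation: [0.0, 0.852, 0.524, 0.001]
contact_force: [-0.2, -0.4, 7.5]
opening: 0.0203
grip_force: 39.6
```

```bash
python3 - <<'E'
from h import *
go((.4946,.3578,.021),63.2-90)
E
```

```text
t 22.9 p [0.4951 0.3579 0.0256] yaw tool y -26.77 z [ 0.0024  0.0014 -1.    ] open 0.0203 F [-0.2 -0.4  7.5] j [ 0.55  0.75  1.62 -0.    0.77  1.02]
delta tool cm [-0.04 -0.04  0.46]
turn z 0.02598963344203753
```

>>> play_rows:
  rows: "0 0 -2 0 0 0 1;0 0 -4 0 0 7.7 1;0 0 -5 0 0 7.7 1;0 0 -5 0 0 7.7 1;0 0 -4 0 0 7.7 1;0 0 0 0 0 7.7 1;0 0 0 0 0 7.7 1;0 0 0 0 0 7.7 1;0 0 0 0 0 7.7 1;0 0 0 0 0 7.7 1;1.3 4.5 0 0 0 0 1;1.3 4.5 0 0 0 0 1;1.3 4.5 0 0 0 0 1;1.3 4.5 0 0 0 0 1;1.3 4.5 0 0 0 0 1;1.3 4.5 0 0 0 0 1;1.3 4.5 0 0 0 0 1;1.3 4.5 0 0 0 0 1;1.2 4.5 1 0 0 0 1;1.2 4.6 2 0 0 0 1"

```text
time: 24.9
position: [0.5745, -0.1053, 0.1961]
orientation: [0.0, 0.999, -0.053, 0.002]
contact_force: [1.3, -0.0, -2.0]
opening: 0.0207
grip_force: 39.7
```

>>> play_rows:
  rows: "0 0 3 0 0 0 1;0 0 3 0 0 0 1;0 0 3 0 0 0 1;0 0 2 0 0 0 1;0 0 0 0 0 0 1;0 0 0 0 0 0 1"

```text
time: 25.5
position: [0.5741, -0.1032, 0.0854]
orientation: [0.0, 0.999, -0.053, 0.0]
contact_force: [0.1, -1.0, -1.2]
opening: 0.0204
grip_force: 39.8
```

```bash
python3 - <<'E'
from h import *
go((.5744,-.1046,.0455),-96.1);snap('w10')
crop(cv2.imread('pics/w10.png'),150,0,550,300,2,'pics/w10c.png',20)
E
```

```text
t 25.5 p [ 0.5741 -0.1032  0.0854] yaw tool y -96.06 z [ 6.e-04 -2.e-04 -1.e+00] open 0.0204 F [ 0.1 -1.  -1.2] j [-0.26  0.62  1.68 -0.    0.84  1.42]
delta tool cm [0.04 0.13 3.99]
turn z 0.03682205451553955
```

View pics/w10c.png

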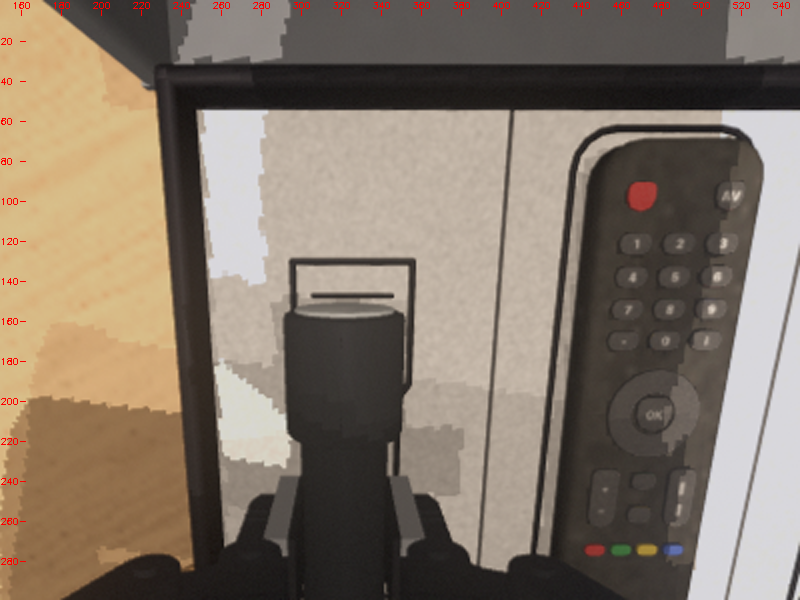

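The torch is held over its outline, head toward the unit, and the remote sits in its own outline. Next I'll lower and release the torch.

>>> play_rows:
  rows: "0 0.1 2 0 0 0 1;0 0 1.4 0 0 0 1;0 0 0.5 0 0 0 1;0 0 0.1 0 0 0 1;0 0 0 0 0 0 1;0 0 0 0 0 0 0.2;0 0 0 0 0 0 0.1;0 0 0 0 0 0 0.1;0 0 -2 0 0 0 0.1;0 0 -5 0 0 0 0.1;0 0 -5 0 0 0 0.1;0 0 -5 0 0 0 0.1;-1 4 -5 0 0 0 0.1;-1 4 -3 0 0 0 0.1;-1 4 -3 0 0 0 0.1;-1 0 0 0 0 0 0.1;0 0 0 0 0 0 0.1;0 0 0 0 0 0 0.1"

```text
time: 27.35
position: [0.5249, -0.2081, 0.3112]
orientation: [-0.0, 0.999, -0.053, -0.001]
contact_force: [-0.9, -0.1, -0.6]
opening: 0.0384
grip_force: 0.0
```

```bash
python3 - <<'E'
from h import *
st();snap('w11')
crop(cv2.imread('pics/w11.png'),100,0,500,300,2,'pics/w11c.png',20)
E
```

```text
t 27.35 p [ 0.5249 -0.2081  0.3112] yaw tool y -96.04 z [-1.1e-03  8.0e-04 -1.0e+00] open 0.0384 F [-0.9 -0.1 -0.6] j [-0.46  0.32  1.54  0.    1.28  1.22]
```

View pics/w11c.png

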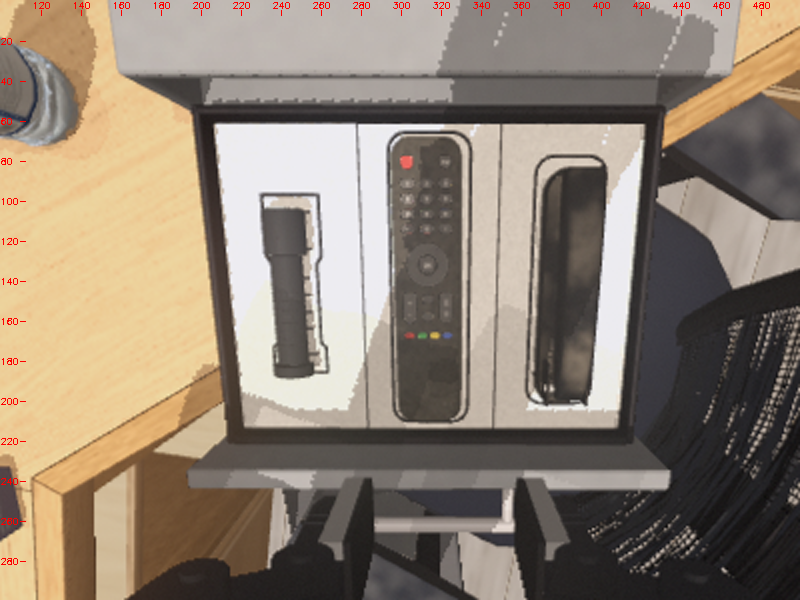

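```bash
python3 - <<'E'
from h import *
c=load('w11');px=lambda X,Y:(100+X/2-.5,Y/2-.5)
a=np.radians(-6.1);e=np.array([np.cos(a),np.sin(a)]);n=np.array([-e[1],e[0]])
O=np.array([.564,-.2005]);print('cam',c[1])
def f(nm,pt,z):
    q=at_z(c,px(*pt),z)[:2]-O;print(nm,z,'along',(q@e*1000).round(1),'left',(q@n*1000).round(1))
f('torch outline front',(290,194),.019);f('torch outline rear',(300,372),.019)
f('outline head L',(261,230),.019);f('outline head R',(320,230),.019)
for z in(.033,.048):f('torch front',(285,208),z)
for z in(.033,.045):f('torch rear',(294,377),z)
f('head L',(263,230),.0335);f('head R',(308,230),.0335);f('collar L',(275,370),.0335);f('collar R',(313,370),.0335)
f('st out front',(570,156),.019);f('st out rear',(557,403),.019);f('st out L',(531,300),.019)
for z in(.03,.06):f('st front',(580,167),z)
for z in(.03,.06):f('st rear',(565,403),z)
f('st base L',(541,300),.029)
f('rem front',(428,135),.033);f('rem rear',(428,419),.033);f('rem out front',(430,130),.019);f('rem out rear',(428,422),.019)
E
```

```text
cam [ 0.59428629 -0.21473212  0.43528331]
torch outline front 0.019 along 64.3 left 95.7
torch outline rear 0.019 along -61.1 left 97.5
outline head L 0.019 along 40.6 left 117.7
outline head R 0.019 along 40.6 left 76.4
torch front 0.033 along 54.4 left 96.1
torch front 0.048 along 53.5 left 92.1
torch rear 0.033 along -61.7 left 98.4
torch rear 0.045 along -59.0 left 95.2
head L 0.0335 along 40.3 left 111.9
head R 0.0335 along 40.3 left 81.5
collar L 0.0335 along -56.5 left 111.7
collar R 0.0335 along -56.4 left 84.2
st out front 0.019 along 88.6 left -95.8
st out rear 0.019 along -85.1 left -96.6
st out L 0.019 along -7.7 left -73.5
st front 0.03 along 80.4 left -100.6
st front 0.06 along 76.8 left -93.9
st rear 0.03 along -82.0 left -100.3
st rear 0.06 along -73.6 left -93.7
st base L 0.029 along -6.7 left -79.0
rem front 0.033 along 99.2 left -0.1
rem rear 0.033 along -93.6 left 1.3
rem out front 0.019 along 104.6 left -1.1
rem out rear 0.019 along -100.4 left 1.7
```

The outlines measure as expected: the remote is centred and the stapler is inside its own. The torch sits about 4–5 mm too far back, so I'll regrip it and shift it forward.

```bash
python3 - <<'E'
from h import *
go((.574,-.1046,.12),-96.1)
E
```

```text
t 27.4 p [ 0.5252 -0.208   0.311 ] yaw tool y -96.0 z [-1.3e-03  9.0e-04 -1.0e+00] open 0.0384 F [0.1 0.3 0.1] j [-0.46  0.32  1.53  0.    1.28  1.22]
delta tool cm [  3.8  -10.78  19.1 ]
turn z 0.09613034813909849
```

>>> play_rows:
  rows: "1.3 -3.6 0 0 0 0 0.1;1.3 -3.6 3 0 0 0 0.1;1.2 -3.6 3 0 0 0 0.1;0 0 5 0 0 0 0.1;0 0 5 0 0 0 0.1;0 0 3.1 0 0 0 0.1;0 0 3 0 0 0 0.1;0 0 3 0 0 0 0.1;0 0 1.2 0 0 0 0.1;0 0 0 0 0 0 0.1;0 0 0 0 0 0 0.1"

```text
time: 28.5
position: [0.5748, -0.1052, 0.0497]
orientation: [0.0, 0.999, -0.053, 0.0]
contact_force: [-0.4, -0.1, 0.8]
opening: 0.0382
grip_force: 0.0
```

```bash
python3 - <<'E'
from h import *
go((.574,-.1046,.046),-96.1)
E
```

```text
t 28.5 p [ 0.5748 -0.1052  0.0497] yaw tool y -96.02 z [ 8.e-04 -2.e-04 -1.e+00] open 0.0382 F [-0.4 -0.1  0.8] j [-0.26  0.68  1.69  0.    0.77  1.42]
delta tool cm [-0.09 -0.06  0.37]
turn z 0.07970650931412138
```

Grip, lift 5 mm, forward 4.5 mm, lower, release and raise.

>>> play_rows:
  rows: "0 0 0 0 0 0 1;0 0 0 0 0 0 1;0 0 0 0 0 0 1;0 0 0 0 0 0 1;0 0 -0.5 0 0 0 1;0 0 -0.3 0 0 0 1;0.4 0 0 0 0 0 1;0 0 0 0 0 0 1;0 0 0.4 0 0 0 1;0 0 0.3 0 0 0 1;0 0 0.1 0 0 0 1;0 0 0 0 0 0 1;0 0 0 0 0 0 0.1;0 0 0 0 0 0 0.1;0 0 0 0 0 0 0.1"

```text
time: 30.0
position: [0.5779, -0.1059, 0.0485]
orientation: [-0.0, 0.999, -0.053, -0.0]
contact_force: [0.2, 0.4, -0.4]
opening: 0.0385
grip_force: 0.0
```

>>> play_rows:
  rows: "0 0 -2 0 0 0 0.1;0 0 -5 0 0 0 0.1;0 0 -5 0 0 0 0.1;0 0 -5 0 0 0 0.1;-1 3.6 -5 0 0 0 0.1;-1 3.6 -4 0 0 0 0.1;-2.1 3.6 0 0 0 0 0.1;0 0 0 0 0 0 0.1;0 0 0 0 0 0 0.1"

```text
time: 30.9
position: [0.5296, -0.1995, 0.2953]
orientation: [-0.0, 0.999, -0.054, -0.0]
contact_force: [0.1, 0.2, 0.7]
opening: 0.0387
grip_force: 0.0
```

```bash
python3 - <<'E'
from h import *
st();snap('w12')
a=cv2.imread('pics/w12.png');c=load('w12')
ang=np.radians(-6.1);e=np.array([np.cos(ang),np.sin(ang)]);n=np.array([-e[1],e[0]]);O=np.array([.564,-.2005])
# rectified torch-card patch at axis height z=.0335, 1 px = 0.5 mm: profile of darkness along the axis
for z,nm in((.0335,'torch'),):
    prof=[]
    for s in np.arange(-80,80,1.):
        v=[]
        for l in (92,95,98,101):
            q=O+e*s/1000+n*l/1000;u=proj(c,(q[0],q[1],z));v.append(cv2.getRectSubPix(cv2.cvtColor(a,cv2.COLOR_BGR2GRAY),(1,1),(float(u[0]),float(u[1])))[0,0])
        prof.append(np.mean(v))
    prof=np.array(prof);d=np.where(prof<85)[0]-80;print(d.min(),d.max(),len(d));print(prof.astype(int).tolist())
E
```

```text
t 30.9 p [ 0.5296 -0.1995  0.2953] yaw tool y -96.15 z [-3.e-04  3.e-04 -1.e+00] open 0.0387 F [0.1 0.2 0.7] j [-0.44  0.34  1.55  0.    1.25  1.24]
-56 64 101
[225, 224, 225, 225, 225, 225, 225, 225, 225, 224, 225, 225, 225, 225, 225, 224, 224, 224, 224, 224, 220, 195, 152, 92, 79, 79, 78, 79, 78, 77, 67, 67, 72, 78, 79, 79, 79, 78, 79, 79, 79, 79, 79, 79, 80, 79, 79, 79, 79, 79, 79, 78, 78, 79, 79, 79, 78, 77, 79, 79, 79, 79, 78, 78, 79, 79, 80, 79, 79, 79, 78, 78, 79, 79, 79, 79, 80, 82, 84, 85, 84, 82, 83, 83, 84, 84, 85, 84, 84, 84, 84, 84, 84, 83, 84, 84, 84, 84, 84, 83, 83, 83, 83, 83, 83, 83, 83, 84, 84, 85, 85, 86, 86, 86, 86, 86, 86, 86, 85, 85, 85, 84, 83, 83, 83, 84, 83, 83, 83, 83, 83, 83, 81, 82, 82, 81, 81, 81, 85, 118, 164, 191, 192, 172, 65, 107, 181, 224, 227, 227, 227, 227, 227, 227, 227, 227, 227, 227, 227, 228]
```

The torch is now centred to within 1 mm of its outline. Next I'll grip the handle as before and push the drawer shut.

>>> play_rows:
  rows: "-4.3 0 0 0 0 0 0.25;-4.3 0 0 0 0 0 0.25;-4.3 0 0 0 0 0 0.25;0 0 0.9 0 0 -8.2 0.25;0 0 0.9 0 0 -8.2 0.25;0 0 0.9 0 0 -8.2 0.25;0 0 0.9 0 0 -8.2 0.25;0 0 0.9 0 0 -8.2 0.25;0 0 0.9 0 0 -8.2 0.25;0 0 0.9 0 0 -8.2 0.25;0 0 0.9 0 0 -8.2 0.25;0 0 0.8 0 0 -8.2 0.25;0 0 0.8 0 0 -8.2 0.25;0 0 0.7 0 0 -8.1 0.25;0 0 2 0 0 0 0.25;0 0 2 0 0 0 0.25;0 0 1 0 0 0 0.25;0 0 0 0 0 0 0.25;0 0 0 0 0 0 0.25"

```text
time: 32.85
position: [0.4021, -0.1853, 0.1508]
orientation: [-0.0, 0.743, 0.67, 0.0]
contact_force: [0.6, -0.2, 0.9]
opening: 0.032
grip_force: 0.0
```

```bash
python3 - <<'E'
from h import *
go((.4012,-.1845,.0695),-6.05)
E
```

```text
t 32.85 p [ 0.4021 -0.1853  0.1508] yaw tool y -5.92 z [ 0.  0. -1.] open 0.032 F [ 0.6 -0.2  0.9] j [-0.54  0.3   2.01  0.    0.83 -0.43]
delta tool cm [ 0.07 -0.09  8.13]
turn z 0.1263885741670947
```

>>> play_rows:
  rows: "0 -0.1 3 0 0 0.1 0.25;0 0 3 0 0 0 0.25;0 0 2 0 0 0 0.25;0 0 0 0 0 0 0.25;0 0 0 0 0 0 1;0 0 0 0 0 0 1;0 0 0 0 0 0 1;0 0 0 0 0 0 1"
  newtons: 40

```text
time: 33.65
position: [0.4017, -0.1859, 0.0719]
orientation: [0.001, 0.743, 0.669, 0.0]
contact_force: [0.6, 1.2, 8.8]
opening: 0.0094
grip_force: 39.6
```

>>> play_rows:
  rows: "0 0.5 0 0 0 0 1;0 0.9 0 0 0 0 1;0 1.2 0 0 0 0 1;0 1.5 0 0 0 0 1;0 1.5 0 0 0 0 1;0 1.5 0 0 0 0 1;0 1.5 0 0 0 0 1;0 1.5 0 0 0 0 1;0 1.5 0 0 0 0 1;0 1.5 0 0 0 0 1;0 1.5 0 0 0 0 1;0 1.5 0 0 0 0 1;0 1.5 0 0 0 0 1;0 1.2 0 0 0 0 1;0 1 0 0 0 0 1;0 0.8 0 0 0 0 1;0 0.6 0 0 0 0 1;0 0.4 0 0 0 0 1;0 0 0 0 0 0 1"

```text
time: 35.55
position: [0.6166, -0.2089, 0.072]
orientation: [0.002, 0.743, 0.669, 0.0]
contact_force: [1.1, -3.7, 5.6]
opening: 0.0094
grip_force: 39.7
```

>>> play_rows:
  rows: "0 0.5 0 0 0 0 1;0 0.4 0 0 0 0 1;0 0.3 0 0 0 0 1;0 0.2 0 0 0 0 1;0 0 0 0 0 0 1;0 0 0 0 0 0 1"

```text
time: 36.15
position: [0.6302, -0.2103, 0.072]
orientation: [0.001, 0.743, 0.669, 0.0]
contact_force: [0.4, -3.8, 4.4]
opening: 0.0096
grip_force: 39.7
```

>>> play_rows:
  rows: "0 0.2 0 0 0 0 1;0 0.2 0 0 0 0 1;0 0 0 0 0 0 1"

```text
time: 36.45
position: [0.6306, -0.2104, 0.0719]
orientation: [-0.003, 0.743, 0.669, -0.002]
contact_force: [-23.4, -1.7, 21.6]
opening: 0.0094
grip_force: 41.6
```

The drawer is at its shut stop. I'll release it and raise the arm straight up.

>>> play_rows:
  rows: "0 -0.3 0 0 0 0 1;0 0 0 0 0 0 0.4;0 0 0 0 0 0 0.25;0 0 0 0 0 0 0.25;0 0 -2 0 0 0 0.25;0 0 -4 0 0 0 0.25;0 0 -5 0 0 0 0.25;0 0 -5 0 0 0 0.25;0 -4 -3 0 0 0 0.25;0 -4 0 0 0 0 0.25;0 0 0 0 0 0 0.25;0 0 0 0 0 0 0.25"

```text
time: 37.65
position: [0.5507, -0.2013, 0.2609]
orientation: [0.0, 0.744, 0.669, 0.0]
contact_force: [0.5, 0.7, 1.0]
opening: 0.0321
grip_force: 0.0
```

```bash
python3 - <<'E'
from h import *
st();snap('w13');c=load('w13')
d=get_image('scene')['frame'];cv2.imwrite('pics/scene1.png',d)
a=cv2.imread('pics/w13.png')
crop(a,160,40,480,280,1.25,'pics/a.png',40)
x=cv2.imread('pics/a.png');y=cv2.resize(d[130:310,200:500],(400,240));z=np.zeros((300,400,3),np.uint8);z[:240]=y
cv2.imwrite('pics/fin.png',np.hstack([x,z]))
for b in [(.6306,-.2104,.067)]: print('bar mid px shut',proj(c,b))
E
```

```text
t 37.65 p [ 0.5507 -0.2013  0.2609] yaw tool y -6.07 z [ 6.e-04 -1.e-04 -1.e+00] open 0.0321 F [0.5 0.7 1. ] j [-0.43  0.41  1.54  0.    1.19 -0.32]
bar mid px shut [391.90545092 186.09584456]
```

View pics/fin.png

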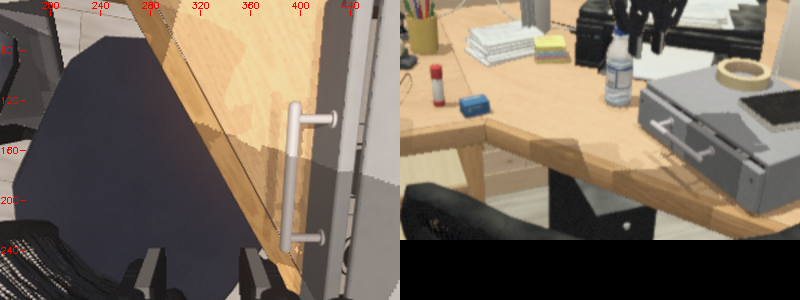

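The drawer is shut: the bar is at about (392,180), as expected. The bottle, note cube, glue stick and box are where they were, and the arm is clear of everything.

```bash
python3 -c "
from workcell import *
print(finish_job())"
```

```text
the job is handed in; nothing more can be done
None
```

The job is handed in at about 38 s: the remote, stapler and torch were each inside their drawn outlines, fronts into the unit, when last measured before I pushed the drawer shut to its stop, and the bystanders were left untouched.

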